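Unload the cured coupon from the clamp behind the bottles

TASK

The test coupon in the clamp of the coating station is cured, but the bottle, the jar and the dropper bottle stand in the way in the drip tray. Stand all three aside, upright in the big tray, then lift the clamp bar well up, slide the coupon out from beneath it and lay it flat in the small oven tray. Finally swing the bar fully down again and put each of the three back upright in the well it came from.

Things in the scene. Friction and masses are not known exactly. Their poses are not given: they have to be found in the camera images.
- station: Coating station, fixed: grey drip tray (near) joined to a dark steel clamp block (far). Origin on the table, x away from the robot along the guide, y left; spans x -143..130, y -90..90 mm. Tray floor z 6 mm, rim 14. Three equal round wells on it (raised rings, 67 mm wide inside, top z 10 mm), centred at (x, y) = (-42, 48), (-42, -48), (-100, 0) mm; a vessel in each, shuffled.
- clamp_bar (a joint): Hinged clamp bar: 0 fully down (start), 1.45 rad upper stop. Hinge line along the station's y at x 115, z 48 mm; opening lifts the front end and swings it up and back (+x). Stiff hinge (0.22 N m): it stays at any angle. When down, its 6 mm pin stands 5 mm deep in the coupon's hole, clear of it above 0.15 rad.
- bar_grip (a point): Middle of the bar's grip rod: horizontal along the station's y, sleeve 12 mm thick, 60 mm free between two side arms 6 mm thick; turns with the bar. With the bar down it is at station (0, 0, 75) mm: 115 mm in front of the hinge line, 27 mm above it. Then 29 mm free beneath it down to the coupon; the frame behind it is open for 50 mm.
- coupon: Test coupon: flat aluminium strip 100 x 25 x 6 mm, front part coated white, 45 g, with a 10 mm hang hole 25 mm from its rear end. Origin: centre of its underside; x along its length (hole toward +x). At the start it lies in the clamp guide along the station's x, centre at station (40, 0, 34) mm, its front 28 mm sticking out free before the bed.
- bottle: Amber glass bottle with white cap, 52 mm diameter, 110 mm high (straight body to 85 mm, cap 24 mm wide), 150 g. Origin: centre of its underside, z up.
- jar: White plastic sample jar with white screw lid 48 mm in diameter (height 46 to 64 mm), body 44 mm, 64 mm high, 80 g. Origin: centre of its underside, z up.
- dropper: Small dropper bottle with black rubber bulb, body 34 mm in diameter up to 65 mm, 102 mm high, 70 g. Origin: centre of its underside, z up.
- side_tray: The big tray: white plastic, 245 x 120 mm outside, 3 mm walls, rim 14.5 mm above the table, floor 4 mm above it; fixed. Origin: under its centre at table level, x along its length. It and the oven tray lie left and right of the station; which is where varies.
- oven_tray: The small oven tray: steel, 150 x 100 mm outside, 3 mm walls, rim 12.5 mm above the table, floor 4 mm above it; fixed. Origin: under its centre at table level, x along its length.
- guide_mouth (a point): Front end of the coupon guide, at station (20, 0, 34) mm, on the bed (z 34 mm, begins at x 18 mm). The guide runs straight back to x 92 mm, 29 mm wide and 8.5 mm high; its two lips overlap the coupon's long edges all the way, so the coupon leaves only by sliding it level toward the station's -x. In front of it is only the drip tray below.

How it is judged:
On the way, in this order (a step that is already met when the one before it is completed fails the run):
1. bottle, jar and dropper bottle all stand upright and released in the big tray (x of bottle in the frame of side_tray between -0.115 and 0.115 m and y of bottle in the frame of side_tray between -0.0525 and 0.0525 m and height (world z) of each of bottle, jar, dropper below 0.012 m and angle between each of bottle, jar, dropper's own z axis and vertical below 0.15 rad and x of jar in the frame of side_tray between -0.115 and 0.115 m and y of jar in the frame of side_tray between -0.0525 and 0.0525 m and x of dropper in the frame of side_tray between -0.115 and 0.115 m and y of dropper in the frame of side_tray between -0.0525 and 0.0525 m and contact force between the fingers and bottle below 0.1 N and contact force between the fingers and jar below 0.1 N and contact force between the fingers and dropper below 0.1 N), for 0.2 s.
2. the clamp bar is lifted well up, the three still aside (value of joint clamp_bar above 0.7 rad and x of bottle in the frame of side_tray between -0.115 and 0.115 m and y of bottle in the frame of side_tray between -0.0525 and 0.0525 m and height (world z) of each of bottle, jar, dropper below 0.012 m and angle between each of bottle, jar, dropper's own z axis and vertical below 0.15 rad and x of jar in the frame of side_tray between -0.115 and 0.115 m and y of jar in the frame of side_tray between -0.0525 and 0.0525 m and x of dropper in the frame of side_tray between -0.115 and 0.115 m and y of dropper in the frame of side_tray between -0.0525 and 0.0525 m), for 0.2 s.
3. the coupon lies flat and released in the oven tray, the three still aside (horizontal distance between coupon and oven_tray below 0.05 m and z of coupon in the frame of oven_tray below 0.008 m and angle between coupon's own z axis and vertical below 0.05 rad and contact force between the fingers and coupon below 0.1 N and x of bottle in the frame of side_tray between -0.115 and 0.115 m and y of bottle in the frame of side_tray between -0.0525 and 0.0525 m and height (world z) of each of bottle, jar, dropper below 0.012 m and angle between each of bottle, jar, dropper's own z axis and vertical below 0.15 rad and x of jar in the frame of side_tray between -0.115 and 0.115 m and y of jar in the frame of side_tray between -0.0525 and 0.0525 m and x of dropper in the frame of side_tray between -0.115 and 0.115 m and y of dropper in the frame of side_tray between -0.0525 and 0.0525 m), for 0.2 s.
At the end, for the whole second after the job is handed in: The coupon lies flat on the oven tray's floor (centre within 50 mm of the tray's), the clamp bar is down (below 0.06 rad), and bottle, jar and dropper bottle each stand upright (within 0.06 rad), at rest, in the well they came from, within 20 mm of where they stood; nothing is held (horizontal distance between coupon and oven_tray below 0.05 m and z of coupon in the frame of oven_tray below 0.008 m and angle between coupon's own z axis and vertical below 0.05 rad and value of joint clamp_bar below 0.06 rad and linear speed of each of coupon, bottle, jar, dropper below 0.02 m/s and contact force between the fingers and coupon below 0.1 N and distance of each of bottle, jar, dropper from where it was at the start of the episode below 0.02 m and angle between each of bottle, jar, dropper's own z axis and vertical below 0.06 rad and contact force between the fingers and bottle below 0.1 N and contact force between the fingers and jar below 0.1 N and contact force between the fingers and dropper below 0.1 N); the robot touches nothing.
It fails at once if the bottle, jar or dropper bottle is tipped over (by more than 0.6 rad) (angle between any of bottle, jar, dropper's own z axis and vertical above 0.6 rad).
It also fails if it takes over 147 s, if anything falls off the work surface, if the arm or the gripper's body presses on something with over 40 N, if the wrist force passes 120 N, or if a joint passes its speed limit or range.

ROBOT

A 6-joint arm with a two-finger parallel gripper is mounted at the origin on a cart in front of the work surface, level with it; the furniture and walls round the work are solid. World frame = base frame: x ahead of the robot, y to its left, z up, the work surface at z = 0. Lengths are in m, angles in rad, forces in N, time in s.
With the tool pointing down it reaches from about 0.425 to 0.95 m from the base axis. Payload 3.5 kg.
Tool frame: the origin (TCP) lies at the very end of the fingers, on their centre line; the grasp point (between the pads) lies grip_point_offset behind it (grip_point_offset is the distance from the TCP to the grasp point, in m); z points along the fingers, y is the direction in which the jaws open and shut (so a half turn about z gives the same grasp; the last joint's range is limited). The gripper opens to 85 mm and grips with 20 to 120 N. Pads are 22 mm wide; open, the fingers measure 114 mm over their backs; the gripper's body (76 mm by 85 mm) begins 54 mm behind the grasp point. The pads swing forward as they close: fully open they stand 13 mm farther back than shut.
Start: joints at [-1.422, 0.286, 1.577, -0, 1.279, -0.15], TCP at [0.199, -0.645, 0.231] pointing down, gripper open.
Joint ranges: [-2.77, 2.77], [-0.9, 2.22], [0.21, 2.48], [-1.53, 4.67], [0.24, 2.81], [-2.84, 2.84]. Speed limits (rad/s): [2.79, 2.79, 3.14, 3.14, 3.14, 3.14].

INTERFACE

Orientations are given as a unit quaternion [w, x, y, z].
In Python, from plant import * gives the robot as it stands. Calls block until the motion is done:
- reach(position, orientation): joint-space move of the TCP to a pose.
- move_linear(position, vel=0.15, rotation=None): straight line of the TCP; rotation=None keeps the orientation; vel is the mean speed in m/s.
- move_j(angles): joint-space move.
- set_gripper(opening, squeeze=None): opening from 0.0 (shut) to 1.0 (fully open); squeeze is the grip in N (None keeps the last); returns when the fingers have stopped.
- hold(seconds).
- ik(position, orientation): joint angles nearest the present ones, or None.
- get_obs(): the state.
- camera(name): name is "side" or "top"; returns a dict with "image" (480x640x3 uint8, red, green, blue), "depth" (480x640 float32, m along the optical axis (not along the pixel's ray), 0 where there is no reading), "fx", "fy", "cx", "cy" (pixels), "view" (4x4, takes a point from world to camera coordinates). Camera axes: x right, y up, looking along -z (the intrinsics and any distortion apply to the point x, -y, -z); pixel columns grow to the right and rows downward; lengths in m; the calibration is good to about 2 mm. A picture is of the moment at which its call begins.
A pose or a line that the arm cannot do raises PlanningError and nothing moves.
- finish_job(): hands the job in, once; it reports no verdict.
The state is a dict: "clock": time; "joints": joint angles; "qd": joint speeds; "joint_torque": joint torques, N m; "tcp_pos": TCP position; "tcp_rot": TCP orientation; "contact_force": force on the tool from outside, world axes, zero at the start; "wrist_torque": the same for the moment, N m; "opening": opening from 0.0 (shut) to 1.0 (fully open).
Only numpy, scipy, OpenCV 4.12 (cv2) and the standard library are available. Lean on these libraries where they do the work, as an engineer would, in place of code of your own. Each camera call takes 0.05 s, during which the arm holds its last target. There are 200 camera calls.

## Working session

There is one attempt and no reset: what is moved stays moved. The work goes in short steps, each a Python script; the robot and the scene stay as the last script left them, time stands still between calls to the robot, and variables do not carry over. Pictures are saved under pics/ and viewed, about 12 in all and at most 16, crops included, and the job is handed in when it is done.

```bash
ls; mkdir -p pics; python3 - <<'E'
from plant import *
import cv2,numpy as np
o=get_obs();print({k:np.round(v,3) for k,v in o.items()})
try: print(grip_point_offset)
except Exception as e: print(e)
for n in("top","side"):
    c=camera(n);cv2.imwrite(f"pics/{n}0.png",c["image"][:,:,::-1]);print(n,c["fx"],c["fy"],c["cx"],c["cy"],[k for k in c],np.round(c["view"],3).tolist())
    np.savez(f"{n}0.npz",**{k:v for k,v in c.items()})
E
```

```text
pics
{'clock': np.float64(0.0), 'joints': array([-1.422,  0.287,  1.578, -0.   ,  1.279, -0.15 ]), 'qd': array([ 0.   , -0.001,  0.002, -0.   , -0.001,  0.001]), 'joint_torque': array([ 1.0000e-03, -4.0598e+01, -2.9262e+01, -0.0000e+00,  6.0000e-03,
       -0.0000e+00]), 'tcp_pos': array([ 0.199, -0.644,  0.23 ]), 'tcp_rot': array([-0.001,  0.989,  0.149, -0.   ]), 'contact_force': array([-0.017,  0.081,  0.691]), 'wrist_torque': array([-0.022, -0.003,  0.002]), 'opening': np.float64(0.997)}
0.0187
top 455.8779050577014 455.8779050577014 320.4294445334715 239.4068540284553 ['image', 'depth', 'fx', 'fy', 'cx', 'cy', 'view'] [[0.006, -1.0, -0.006, -0.007], [0.97, 0.004, 0.242, -0.613], [-0.242, -0.007, 0.97, -0.783], [0.0, 0.0, 0.0, 1.0]]
side 449.7399472677953 449.7399472677953 314.90527558965607 239.1267200582818 ['image', 'depth', 'fx', 'fy', 'cx', 'cy', 'view'] [[0.976, -0.22, -0.004, -0.577], [0.135, 0.588, 0.798, -0.13], [-0.173, -0.779, 0.603, -0.814], [0.0, 0.0, 0.0, 1.0]]
```

View pics/top0.png

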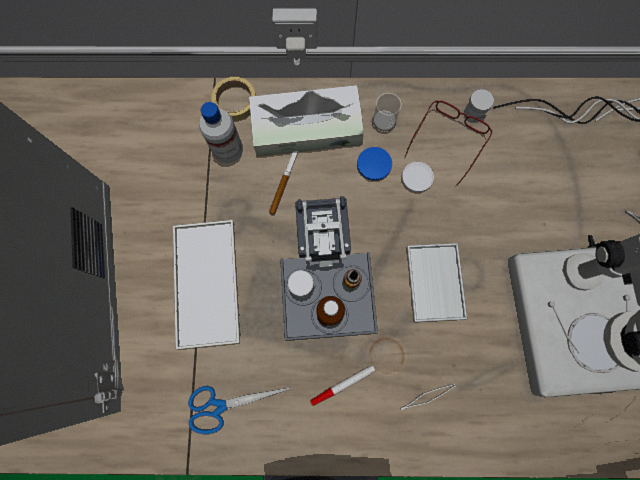

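View pics/side0.png

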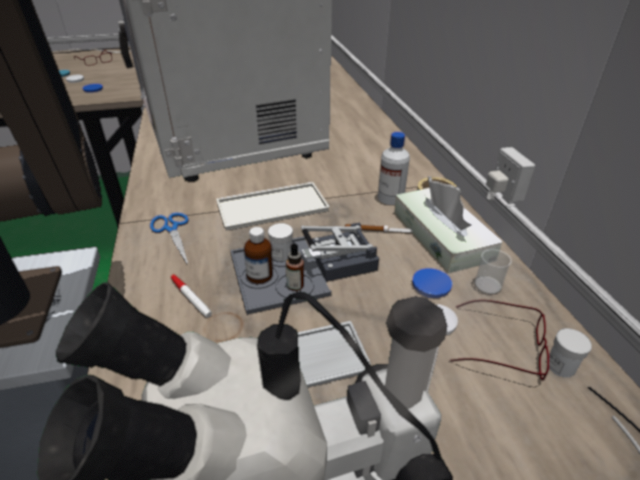

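The top view shows the big tray on the left (cols 174–240, rows 220–348), the oven tray on the right (408–466, 243–322) and the station between them. The jar is in the left well (301,286), the dropper in the right well (352,277) and the bottle in the near well (331,310). The side view agrees with this.

```bash
cat > vis.py <<'E'
import cv2,numpy as np
def rays(c,uv):
    uv=np.atleast_2d(uv).astype(float)
    d=np.c_[(uv[:,0]-c["cx"])/c["fx"],-(uv[:,1]-c["cy"])/c["fy"],-np.ones(len(uv))]
    R=c["view"][:3,:3];t=c["view"][:3,3]
    return -R.T@t, d@R
def onplane(c,uv,z):
    o,d=rays(c,uv); return o+d*((z-o[2])/d[:,2])[:,None]
def cloud(c):
    v,u=np.mgrid[:480,:640]; o,d=rays(c,np.c_[u.ravel(),v.ravel()])
    P=o+d*c["depth"].ravel()[:,None]; P[c["depth"].ravel()==0]=np.nan
    return P.reshape(480,640,3)
E
python3 - <<'E'
from vis import *
c=dict(np.load("top0.npz"));P=cloud(c);Z=P[...,2]
im=c["image"].astype(int)
print("table z",np.nanmedian(Z[350:380,240:280]),np.nanstd(Z[350:380,240:280]))
def rect(mask,box,z,name):
    m=np.zeros((480,640),np.uint8);x0,y0,x1,y1=box;m[y0:y1,x0:x1]=mask[y0:y1,x0:x1]
    cs,_=cv2.findContours(m,cv2.RETR_EXTERNAL,cv2.CHAIN_APPROX_NONE);k=max(cs,key=cv2.contourArea)
    w=onplane(c,k[:,0,:],z)[:,:2]
    r=cv2.minAreaRect((w*1000).astype(np.float32)); print(name,r);return r
sat=im.max(2)-im.min(2)
wh=(im.min(2)>120)&(sat<25)
rect(wh,(160,205,255,360),.0145,"big")
rect(wh,(395,230,480,335),.0125,"oven")
hi=(Z>0.004)
rect(hi,(160,205,255,360),.0145,"bigZ")
rect(hi,(395,230,480,335),.0125,"ovenZ")
gr=(sat<22)&(im.max(2)<130)
cv2.imwrite("pics/m.png",np.hstack([(gr*255).astype(np.uint8)[180:360,160:480],(hi*255).astype(np.uint8)[180:360,160:480]]))
rect(gr,(270,254,390,350),.014,"tray")
rect(hi,(270,190,390,350),.014,"statZ")
for n,(u,v,zt) in dict(bottlecap=(331,308,.116),jar=(301,284,.07),dropper=(352,272,.108)).items():
    print(n,onplane(c,[(u,v)],zt)[0],P[v,u])
# tops by height clusters
for n,box,z0 in(("jar",(283,265,320,300),.06),("bottle",(313,288,350,330),.1),("drop",(338,258,368,290),.09)):
    x0,y0,x1,y1=box;q=P[y0:y1,x0:x1].reshape(-1,3);q=q[q[:,2]>z0];print(n,len(q),q.mean(0),q.min(0),q.max(0))
E
```

```text
table z -0.0012091515442504974 0.0016205511734092557
big ((540.359130859375, 225.18345642089844), (246.92190551757812, 122.31525421142578), 5.996619701385498)
oven ((544.4130859375, -233.14682006835938), (151.66244506835938, 101.98925018310547), 3.129992961883545)
bigZ ((540.0396728515625, 224.5791778564453), (247.06759643554688, 122.68099212646484), 5.985107898712158)
ovenZ ((544.0519409179688, -233.30859375), (152.4777374267578, 103.65271759033203), 3.0982444286346436)
tray ((505.3325500488281, -8.846076965332031), (187.65475463867188, 206.4707794189453), 1.8690707683563232)
statZ ((576.6288452148438, -13.645225524902344), (282.4693603515625, 179.3965606689453), 4.596498966217041)
bottlecap [ 0.48050285 -0.02330815  0.116     ] [ 0.48058112 -0.02332174  0.11518349]
jar [0.52874521 0.03144795 0.07      ] [0.5292029  0.03160116 0.06691043]
dropper [ 0.54501723 -0.06074314  0.108     ] [ 0.54597519 -0.06108838  0.10254177]
jar 528 [0.53125326 0.032854   0.06874897] [0.50838713 0.00928837 0.06024424] [0.55558826 0.05594971 0.07300548]
bottle 179 [ 0.48106767 -0.02263388  0.11396943] [ 0.46889181 -0.03571538  0.10134043] [ 0.49499653 -0.01120341  0.11769702]
drop 52 [ 0.54149608 -0.06395504  0.10255935] [ 0.53527119 -0.07023239  0.09403178] [ 0.54818806 -0.05753936  0.10721391]
```

```bash
python3 - <<'E'
import cv2
a=cv2.imread("pics/top0.png")[185:350,160:480];a=cv2.resize(a,None,fx=2.5,fy=2.5,interpolation=cv2.INTER_CUBIC)
cv2.imwrite("pics/crop.png",a)
E
```

```text
(no output)
```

View pics/crop.png

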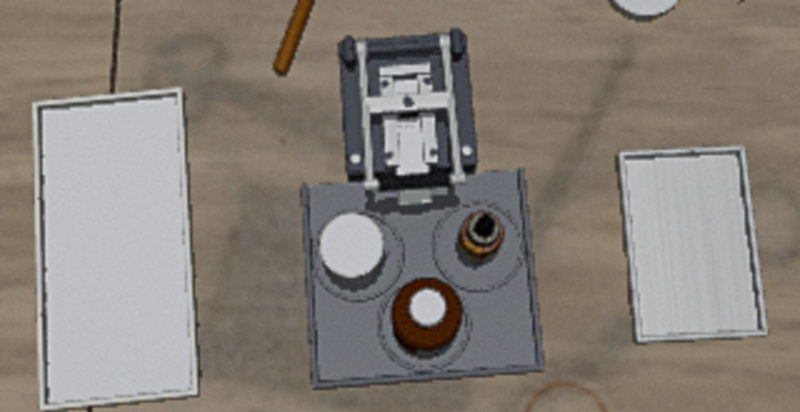

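```bash
python3 - <<'E'
from vis import *
c=dict(np.load("top0.npz"));P=cloud(c);Z=P[...,2];im=c["image"].copy()
m=np.zeros((480,640),np.uint8);m[250:350,268:392]=(Z>.005)[250:350,268:392]
k=max(cv2.findContours(m,0,cv2.CHAIN_APPROX_NONE)[0],key=cv2.contourArea)[:,0,:]
w=onplane(c,k,.014)[:,:2]
def edge(sel):
    q=w[sel]
    for _ in range(3):
        vx,vy,x0,y0=cv2.fitLine(q.astype(np.float32),cv2.DIST_HUBER,0,.001,.001).ravel()
        d=(q-[x0,y0])@[-vy,vx];q=q[abs(d)<.0015]
    return np.array([x0,y0]),np.array([vx,vy])*np.sign(vx if abs(vx)>abs(vy) else vy),len(q)
L=edge((k[:,0]<292)&(k[:,1]>265)&(k[:,1]<334));R=edge((k[:,0]>364)&(k[:,1]>258)&(k[:,1]<328));N=edge((k[:,1]>328)&(k[:,0]>292)&(k[:,0]<370))
ang=[np.arctan2(L[1][1],L[1][0]),np.arctan2(R[1][1],R[1][0]),np.arctan2(-N[1][0],N[1][1])]
print(np.degrees(ang),L[2],R[2],N[2])
a=np.mean(ang)
ex=np.array([np.cos(a),np.sin(a)]);ey=np.array([-ex[1],ex[0]])
print("width",(L[0]-R[0])@ey)
org=ey*((L[0]+R[0])@ey/2)+ex*(N[0]@ex+.143)
print("station",org,a)
o,_=rays(c,[(0,0)]);print("cam",o)
def W(p):return np.r_[org+ex*p[0]+ey*p[1],p[2]]
def proj(c,p):
    q=c["view"]@np.r_[p,1];return c["cx"]+c["fx"]*q[0]/-q[2],c["cy"]-c["fy"]*q[1]/-q[2]
for n in("top","side"):
    c=dict(np.load(n+"0.npz"));im=cv2.resize(c["image"][:,:,::-1],None,fx=3,fy=3,interpolation=cv2.INTER_CUBIC)
    def dot(p,col):
        u,v=proj(c,W(p));cv2.circle(im,(int(3*u+1),int(3*v+1)),2,col,-1)
    for p in[(0,0,.075),(0,.03,.075),(0,-.03,.075),(.115,.0,.048),(-.01,0,.04),(.13,.05,0),(.13,-.05,0)]:dot(p,(0,0,255))
    for b in[(-.042,.048),(-.042,-.048),(-.1,0)]:
        for t in np.linspace(0,6.28,40):dot((b[0]+.0335*np.cos(t),b[1]+.0335*np.sin(t),.010),(0,255,0))
    u,v=map(int,proj(c,W((0,0,.03))));cv2.imwrite(f"pics/chk_{n}.png",im[3*v-280:3*v+280,3*u-250:3*u+250])
a1=cv2.imread("pics/chk_top.png");b1=cv2.imread("pics/chk_side.png");h=min(a1.shape[0],b1.shape[0])
cv2.imwrite("pics/chk.png",cv2.resize(np.hstack([a1[:h],b1[:h]]),(800,h*800//1000)))
E
```

```text
[4.5143366 4.5880084 4.7278132] 68 69 77
width 0.17750661
station [ 0.57928973 -0.01338534] 0.0804606
cam [ 0.40455584 -0.01012277  0.90831446]
```

View pics/chk.png

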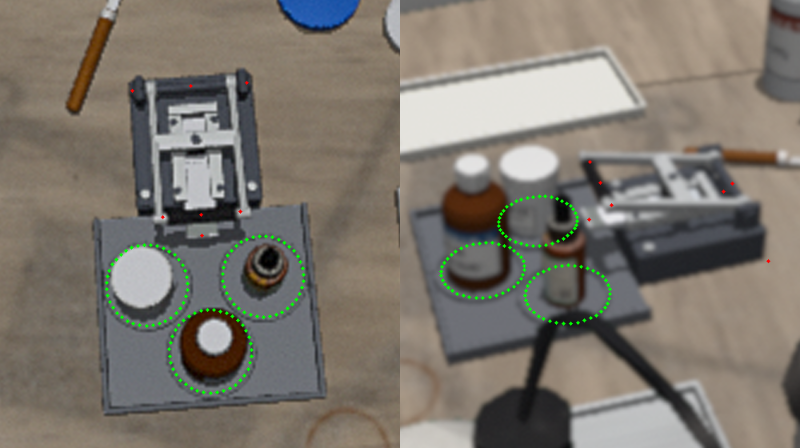

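The station overlay fits both views: wells, rod and hinge all line up, and the width is 177.5 mm against the 180 mm nominal. The vessels sit within 4 mm of the well centres. Next I check how far the microscope extends before the first swing, and write the motion helpers.

```bash
cat > rob.py <<'E'
from plant import *
import numpy as np
from scipy.spatial.transform import Rotation as Ro
SY=.0805; ORG=np.array([.5782,-.0134]); BIG=(np.array([.540,.225]),np.radians(6)); OVEN=(np.array([.544,-.2333]),np.radians(3.1))
def fr(o,a,p): c,s=np.cos(a),np.sin(a); return o+np.array([c*p[0]-s*p[1],s*p[0]+c*p[1]])
def st(x,y): return fr(ORG,SY,(x,y))
def down(a):
    "tool down, jaws along world angle a (rad); the half turn with the lesser last-joint angle"
    best=None
    for b in(a,a+np.pi):
        y=np.array([np.cos(b),np.sin(b),0]);z=np.array([0,0,-1.]);q=Ro.from_matrix(np.c_[np.cross(y,z),y,z]).as_quat(scalar_first=True)
        j=ik([.52,0,.2],q)
        if j is not None and(best is None or abs(j[5])<best[0]):best=(abs(j[5]),q)
    return best[1]
def go(xy,z,vel=.3,rot=None): move_linear([xy[0],xy[1],z],vel=vel,rotation=rot)
def say(m=""):
    o=get_obs();print(m,"t%.1f"%o["clock"],"tcp",np.round(o["tcp_pos"],4),"F",np.round(o["contact_force"],1),"op %.3f"%o["opening"],flush=True);return o
YJ=np.pi/2
BIGSPOT={"bottle":(-.075,0),"dropper":(0,0),"jar":(.075,0)}
VES={"bottle":(np.array([.4815,-.023]),.054,.95),"jar":(np.array([.532,.0326]),.037,.95),"dropper":(np.array([.5415,-.064]),.044,.75)}
E
python3 - <<'E'
from rob import *
from vis import *
for n in("top","side"):
    c=dict(np.load(n+"0.npz"));q=cloud(c).reshape(-1,3);q=q[(q[:,2]>.04)&(q[:,2]<.8)&(q[:,0]>-.3)]
    r=np.hypot(q[:,0],q[:,1]);a=np.degrees(np.arctan2(q[:,1],q[:,0]))
    for lo in range(-100,-10,10):
        print(n,lo,[(round(R,2),round(float(q[(a>=lo)&(a<lo+10)&(r>=R)&(r<R+.1)][:,2].max(initial=0)),2)) for R in np.arange(.2,1,.1)])
qd=down(SY+YJ);print(qd)
for p in[[.481,-.023,.054],[.481,-.023,.2],[.43,-.02,.25]]:print(ik(p,qd))
print(ik([.06,-.43,.3],get_obs()["tcp_rot"]),ik(list(st(.08,0))+[.2],down(SY)))
E
```

```text
top -100 [(np.float64(0.2), 0.0), (np.float64(0.3), 0.0), (np.float64(0.4), 0.0), (np.float64(0.5), 0.0), (np.float64(0.6), 0.0), (np.float64(0.7), 0.0), (np.float64(0.8), 0.0), (np.float64(0.9), 0.0)]
top -90 [(np.float64(0.2), 0.0), (np.float64(0.3), 0.0), (np.float64(0.4), 0.0), (np.float64(0.5), 0.0), (np.float64(0.6), 0.0), (np.float64(0.7), 0.0), (np.float64(0.8), 0.0), (np.float64(0.9), 0.0)]
top -80 [(np.float64(0.2), 0.0), (np.float64(0.3), 0.0), (np.float64(0.4), 0.0), (np.float64(0.5), 0.0), (np.float64(0.6), 0.0), (np.float64(0.7), 0.0), (np.float64(0.8), 0.0), (np.float64(0.9), 0.0)]
top -70 [(np.float64(0.2), 0.0), (np.float64(0.3), 0.0), (np.float64(0.4), 0.0), (np.float64(0.5), 0.0), (np.float64(0.6), 0.0), (np.float64(0.7), 0.0), (np.float64(0.8), 0.0), (np.float64(0.9), 0.0)]
top -60 [(np.float64(0.2), 0.0), (np.float64(0.3), 0.0), (np.float64(0.4), 0.0), (np.float64(0.5), 0.06), (np.float64(0.6), 0.22), (np.float64(0.7), 0.06), (np.float64(0.8), 0.0), (np.float64(0.9), 0.0)]
top -50 [(np.float64(0.2), 0.0), (np.float64(0.3), 0.0), (np.float64(0.4), 0.0), (np.float6
[... 2394 characters left out ...]
4(0.3), 0.0), (np.float64(0.4), 0.0), (np.float64(0.5), 0.0), (np.float64(0.6), 0.0), (np.float64(0.7), 0.0), (np.float64(0.8), 0.07), (np.float64(0.9), 0.07)]
[0.         0.99919008 0.04023913 0.        ]
[-2.58876864e-01  9.16051994e-02  2.16415452e+00 -4.44089210e-16
  8.85832932e-01  1.23141946e+00]
[-2.58876864e-01 -1.21012763e-01  2.07043137e+00 -4.44089210e-16
  1.19217404e+00  1.23141946e+00]
[-2.83077154e-01 -2.98547870e-01  2.12445237e+00 -4.44089210e-16
  1.31568815e+00  1.20721917e+00]
[-1.66639419e+00 -3.19281427e-01  2.05019408e+00 -5.25846654e-04
  1.41281569e+00 -3.94296311e-01] [-1.64544735e-01  2.74715151e-01  1.64934027e+00 -4.44089210e-16
  1.21753724e+00 -2.45044735e-01]
```

```bash
python3 - <<'E'
from rob import *
q=get_obs()["tcp_rot"]; best=None
for z in(.46,.44,.42,.40,.37):
    j=ik([.055,-.435,z],q)
    if j is not None: print(z,np.round(j,3)); break
p=[.055,-.435,z]
move_linear(p,vel=.25);say("retracted")
j=get_obs()["joints"];qd=down(SY+YJ);c,zg,op=VES["bottle"]
t=ik([c[0],c[1],.2],qd);print(np.round(t,3))
j2=j.copy();j2[0]=t[0];j2[5]=t[5];move_j(list(j2));say("swung")
reach([c[0],c[1],.2],qd);say("above")
set_gripper(.95,30)
go(c,zg,.15);say("at bottle")
set_gripper(0.0,40);say("gripped")
go(c,zg+.02,.1);o=say("lifted")
go(c,zg+.10,.2);say("up")
im=camera("top");import cv2;s=camera("side");cv2.imwrite("pics/l1.png",np.hstack([im["image"][180:420,200:440],s["image"][100:340,180:420]])[:,:,::-1])
E
```

```text
0.46 [-1.677e+00 -3.300e-01  1.777e+00 -1.000e-03  1.696e+00 -4.050e-01]
retracted t1.6 tcp [ 0.0552 -0.4352  0.4584] F [0.6 1.  0.6] op 1.001
[-0.259 -0.12   2.069 -0.     1.192  1.232]
swung t3.7 tcp [ 0.4386 -0.0122  0.4583] F [ 0.  -0.2 -0.6] op 1.006
above t4.7 tcp [ 0.4826 -0.0235  0.2017] F [-0.1  0.4  0.4] op 1.003
at bottle t6.0 tcp [ 0.4823 -0.0232  0.0549] F [-0.3 -0.8 -0.1] op 0.948
gripped t6.4 tcp [ 0.4823 -0.0229  0.0552] F [-1.8  1.5  6.4] op 0.597
lifted t6.8 tcp [ 0.4817 -0.0231  0.0742] F [ 0.5 -0.3 -1.9] op 0.593
up t7.3 tcp [ 0.4808 -0.0229  0.1529] F [-0.2 -0.2 -1.5] op 0.593
```

View pics/l1.png

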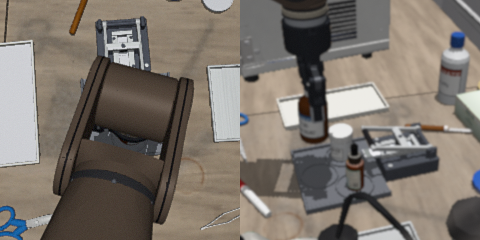

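The bottle is held upright at a jaw opening of about 50 mm. I'll place it and then move the other two.

```bash
cat >> rob.py <<'E'
def pick(c,zg,op,rot,sq=30):
    go(c,.15 if zg<.05 else .16,.3,rot); set_gripper(op); go(c,zg,.15); set_gripper(0.,sq); o=say("grip"); go(c,zg+.10,.2)
def place(c,z,rot,op=.9):
    go(c,z+.10,.3,rot); go(c,z+.02,.2); go(c,z,.05); o=say("down"); set_gripper(op); go(c,z+.10,.2)
def aside(n):
    return fr(*BIG,BIGSPOT[n])
E
python3 - <<'E'
from rob import *
qs=down(SY+YJ);qb=down(BIG[1]+YJ)
place(aside("bottle"),VES["bottle"][1]-.001,qb)
for n in("jar","dropper"):
    c,z,op=VES[n];print(n)
    pick(c,z,op,qs); o=say("up")
    place(aside(n),z-.001,qb,.9 if n=="jar" else .75)
    say("placed")
c=st(0,0); go(c,.2,.3,down(SY)); set_gripper(.4); say()
import cv2
s=camera("side");t=camera("top");np.savez("side1.npz",**s)
cv2.imwrite("pics/l2.png",np.hstack([cv2.resize(t["image"][180:380,160:480],(400,250)),cv2.resize(s["image"][150:350,180:500],(400,250))])[:,:,::-1])
E
```

```text
down t9.5 tcp [0.4657 0.2172 0.0533] F [-0.6 -0.7  1.3] op 0.593
jar
grip t12.8 tcp [0.533  0.0325 0.0383] F [-0.7  0.6  5.5] op 0.543
up t13.5 tcp [0.531  0.0327 0.1356] F [ 0.4  0.4 -1.3] op 0.542
down t15.5 tcp [0.6148 0.2331 0.0362] F [-0.8  1.2  2.6] op 0.544
placed t16.5 tcp [0.6139 0.2327 0.1351] F [-0.2  0.  -0.1] op 0.901
dropper
grip t19.2 tcp [ 0.5425 -0.0641  0.0453] F [-0.   0.3  4.8] op 0.362
up t19.9 tcp [ 0.5405 -0.0638  0.1426] F [-0.4 -0.3 -2.2] op 0.368
down t22.1 tcp [0.5402 0.2253 0.0433] F [-0.4  1.   1.6] op 0.367
placed t23.2 tcp [0.5393 0.2248 0.1421] F [-0.7  1.   0.6] op 0.749
 t25.3 tcp [ 0.5782 -0.0133  0.2001] F [-0.1  0.  -0.1] op 0.401
```

View pics/l2.png

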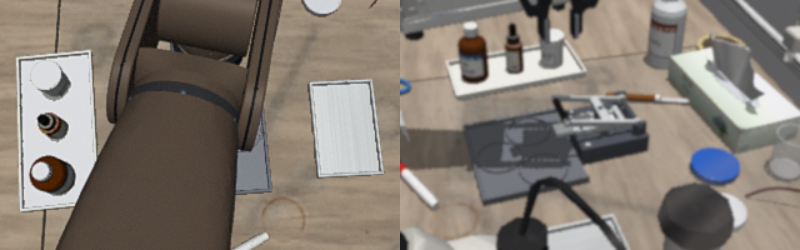

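All three stand upright in the big tray. Next is the bar: descend onto the rod and close gently, watching forces, then follow the arc.

```bash
cat >> rob.py <<'E'
def arc(phi,dx=0.,dz=0.):
    a=np.arctan2(.027,-.115)-phi; r=np.hypot(.115,.027)
    xy=st(.115+r*np.cos(a)+dx,0); return xy,.048+r*np.sin(a)-.0187+dz
E
python3 - <<'E'
from rob import *
xy,z=arc(0); go(xy,.12,.2); go(xy,z,.08); o=say("at rod")
if np.linalg.norm(o["contact_force"])<8:
    set_gripper(0.,20); o=say("grip")
    for phi in np.arange(.1,1.11,.1):
        xy,z=arc(phi); go(xy,z,.12); o=say("phi %.1f"%phi)
        if np.linalg.norm(o["contact_force"])>30: print("STOP"); break
import cv2
s=camera("side");cv2.imwrite("pics/l3.png",cv2.resize(s["image"][120:330,200:480],(560,420))[:,:,::-1])
E
```

```text
at rod t26.9 tcp [ 0.5787 -0.0135  0.0568] F [ 0.4 -0.2 -0. ] op 0.398
grip t27.2 tcp [ 0.5774 -0.0136  0.057 ] F [-5.7 -1.4  5.2] op 0.131
phi 0.1 t27.5 tcp [ 0.5803 -0.0133  0.068 ] F [-5.3 -1.5  2.5] op 0.131
phi 0.2 t27.7 tcp [ 0.5845 -0.013   0.0793] F [-7.1 -2.8  3.8] op 0.129
phi 0.3 t28.0 tcp [ 0.5897 -0.0126  0.0901] F [-9.4 -1.2  5.6] op 0.129
phi 0.4 t28.2 tcp [ 0.5958 -0.0121  0.1003] F [-11.4  -0.9   7.5] op 0.136
phi 0.5 t28.5 tcp [ 0.603  -0.0115  0.11  ] F [-11.2  -1.2   9.8] op 0.136
phi 0.6 t28.7 tcp [ 0.6113 -0.0109  0.1192] F [-13.2  -1.9  12.4] op 0.130
phi 0.7 t29.0 tcp [ 0.6215 -0.01    0.1276] F [-12.3  -1.   13.1] op 0.132
phi 0.8 t29.2 tcp [ 0.6329 -0.0091  0.1349] F [-8.   0.3 10.8] op 0.133
phi 0.9 t29.5 tcp [ 0.6443 -0.0082  0.1404] F [-5.4 -0.1  9.7] op 0.129
phi 1.0 t29.7 tcp [ 0.6558 -0.0072  0.1448] F [-3.1  0.2  7.3] op 0.130
phi 1.1 t30.0 tcp [ 0.6673 -0.0063  0.1478] F [-0.6  0.3  6.9] op 0.128
```

View pics/l3.png

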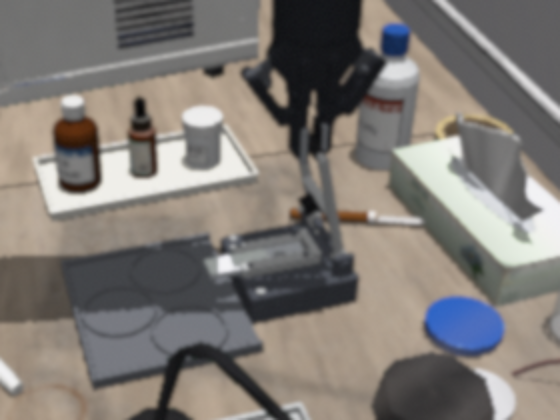

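```bash
python3 - <<'E'
from rob import *
set_gripper(.4); xy=get_obs()["tcp_pos"][:2]; go(xy,.215,.15); say("freed")
qs=down(SY+YJ); c=st(-.001,0)
go(st(-.04,0),.2,.25,qs); go(c,.1,.2); set_gripper(.5); go(c,.031,.08); o=say("at coupon")
if np.linalg.norm(o["contact_force"])<6:
    set_gripper(0.,30); say("grip")
    go(st(-.021,0),.031,.06); say("slid 20")
import cv2
s=camera("side");cv2.imwrite("pics/l4.png",cv2.resize(s["image"][120:330,200:480],(560,420))[:,:,::-1])
E
```

```text
freed t31.0 tcp [ 0.6642 -0.0062  0.2143] F [ 0.3 -1.   0.4] op 0.403
at coupon t34.6 tcp [ 0.5778 -0.0136  0.0315] F [-0.1 -0.5  0.5] op 0.500
grip t34.9 tcp [ 0.5779 -0.0136  0.0319] F [-1.   0.2  3.3] op 0.275
slid 20 t35.4 tcp [ 0.5562 -0.0151  0.0311] F [-2.3 -0.1  4.4] op 0.279
```

View pics/l4.png

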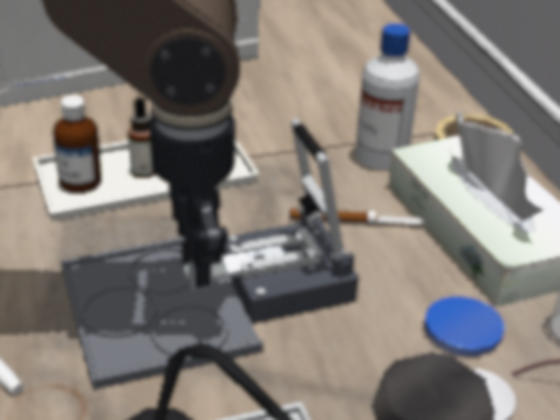

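```bash
python3 - <<'E'
from rob import *
go(st(-.112,0),.031,.1); say("out")
go(st(-.112,0),.13,.15); say("up")
go(fr(*OVEN,(-.039,0)),.10,.25,down(OVEN[1]+YJ)); say("over oven")
import cv2
s=camera("side");t=camera("top");np.savez("c.npz",**t)
cv2.imwrite("pics/l5.png",np.hstack([cv2.resize(t["image"][180:380,340:540],(400,400)),cv2.resize(s["image"][200:400,200:400],(400,400))])[:,:,::-1])
E
```

```text
out t36.5 tcp [ 0.4671 -0.0226  0.0312] F [0.7 0.4 0.2] op 0.279
up t37.3 tcp [ 0.4659 -0.0222  0.1291] F [-0.6 -0.9  0.1] op 0.278
over oven t38.4 tcp [ 0.5046 -0.2342  0.0995] F [ 0.2 -0.1 -0.5] op 0.277
```

View pics/l5.png

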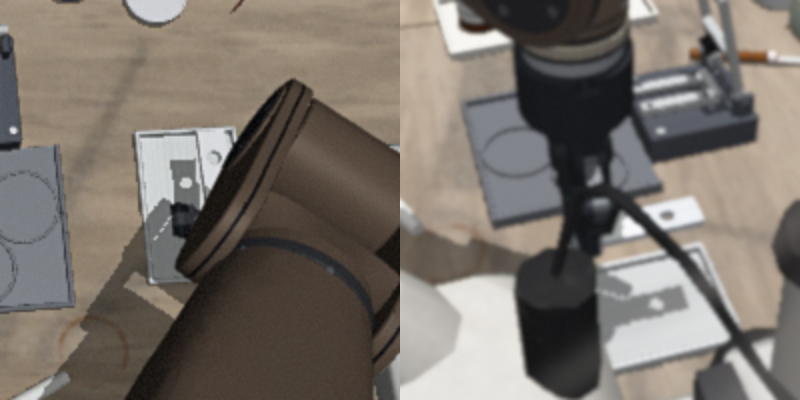

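The coupon hangs level above the oven tray, hole end forward. I'll lower it slowly.

```bash
python3 - <<'E'
from rob import *
c=fr(*OVEN,(-.039,0)); go(c,.02,.15)
for z in(.010,.006,.003,.0015,.0005):
    go(c,z,.04); o=say()
    if abs(o["contact_force"][2])>5: break
set_gripper(.42); say("open"); go(c,.02,.05); go(c,.2,.3)
# over to the bar
qb=down(SY); xy,z=arc(1.1); go(xy,.215,.3,qb); say("above rod")
import cv2
t=camera("top");s=camera("side");np.savez("c2.npz",**t)
cv2.imwrite("pics/l6.png",np.hstack([cv2.resize(t["image"][180:380,340:540],(400,400)),cv2.resize(s["image"][150:350,240:440],(400,400))])[:,:,::-1])
E
```

```text
t39.5 tcp [ 0.505  -0.2354  0.0099] F [ 0.4 -0.2 -0.7] op 0.280
 t39.8 tcp [ 0.5048 -0.2353  0.0057] F [ 1.1 -0.8 -1.1] op 0.277
 t40.0 tcp [ 0.5057 -0.2358  0.0041] F [-1.6  0.2  5.6] op 0.283
open t40.3 tcp [ 0.5052 -0.2355  0.0031] F [-0.   0.7  1. ] op 0.421
above rod t43.3 tcp [ 0.6645 -0.0068  0.2145] F [-1.1 -0.1  0.3] op 0.421
```

View pics/l6.png

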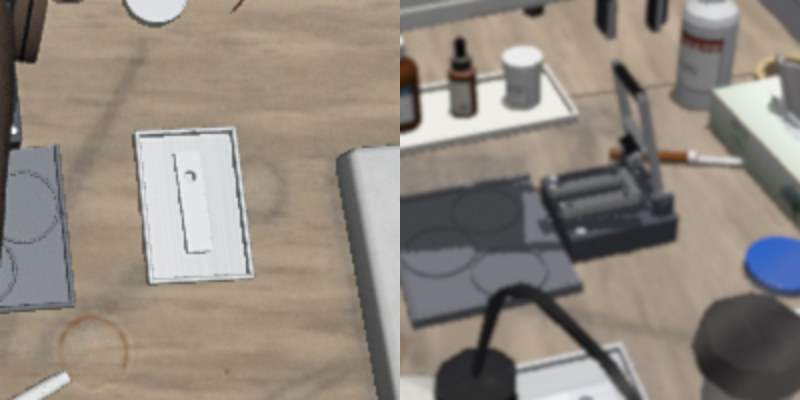

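The coupon lies flat and central in the oven tray. Next I swing the bar down.

```bash
python3 - <<'E'
from rob import *
xy,z=arc(1.1); go(xy,z,.1); o=say("at rod")
if np.linalg.norm(o["contact_force"])<8:
    set_gripper(0.,20); say("grip")
    for phi in list(np.arange(1.0,.05,-.1))+[0.05,0.0,-.02]:
        xy,z=arc(phi,-.001); go(xy,z,.12 if phi>.1 else .04); o=say("phi %.2f"%phi)
        if np.linalg.norm(o["contact_force"])>35: print("STOP"); break
    set_gripper(.4); say("open"); xy=get_obs()["tcp_pos"][:2]; go(xy,.2,.2)
    # take the dropper aside on the way
    go(fr(*BIG,(0,0)),.2,.3,down(BIG[1]+YJ)); say()
import cv2
s=camera("side");t=camera("top");cv2.imwrite("pics/l7.png",np.hstack([cv2.resize(t["image"][170:370,240:440],(400,400)),cv2.resize(s["image"][150:350,240:440],(400,400))])[:,:,::-1])
E
```

```text
at rod t44.3 tcp [ 0.6654 -0.0065  0.1448] F [ 0.8 -0.6  1.1] op 0.417
grip t44.6 tcp [ 0.6656 -0.0065  0.1453] F [0.4 0.4 1.5] op 0.130
phi 1.00 t44.9 tcp [ 0.652  -0.0076  0.1412] F [-2.3 -0.5  3.6] op 0.131
phi 0.90 t45.1 tcp [ 0.6409 -0.0085  0.1364] F [-2.7 -0.4  4.7] op 0.132
phi 0.80 t45.4 tcp [ 0.6304 -0.0093  0.1303] F [-3.6 -1.6  4.1] op 0.134
phi 0.70 t45.6 tcp [ 0.6207 -0.0101  0.1232] F [-3.4 -1.8  1.7] op 0.127
phi 0.60 t45.9 tcp [ 0.612  -0.0108  0.1155] F [-0.1 -1.1 -2.1] op 0.133
phi 0.50 t46.1 tcp [ 0.6039 -0.0115  0.1071] F [ 1.9 -1.3 -3. ] op 0.133
phi 0.40 t46.4 tcp [ 0.5967 -0.012   0.0981] F [ 2.8 -2.1 -4.7] op 0.133
phi 0.30 t46.6 tcp [ 0.5904 -0.0125  0.0886] F [ 3.9 -1.  -4.3] op 0.130
phi 0.20 t46.9 tcp [ 0.5851 -0.0129  0.0782] F [ 4.8 -2.1 -4.6] op 0.131
phi 0.10 t47.1 tcp [ 0.5807 -0.0133  0.0672] F [ 5.4 -1.1 -3. ] op 0.129
phi 0.05 t47.4 tcp [ 0.579  -0.0134  0.0619] F [ 4.7 -1.5 -2.9] op 0.130
phi 0.00 t47.7 tcp [ 0.5773 -0.0135  0.0559] F [ 4.6 -1.6 -1.7] op 0.128
phi -0.02 t48.0 tcp [ 0.5774 -0.0135  0.0555] F [1.7 0.4 6.9] op 0.132
open t48.3 tcp [ 0.5753 -0.0132  0.0529] F [ 0.2 -0.2  0.2] op 0.400
 t50.9 tcp [0.5399 0.2246 0.1995] F [-1.   0.6  0.5] op 0.402
```

View pics/l7.png

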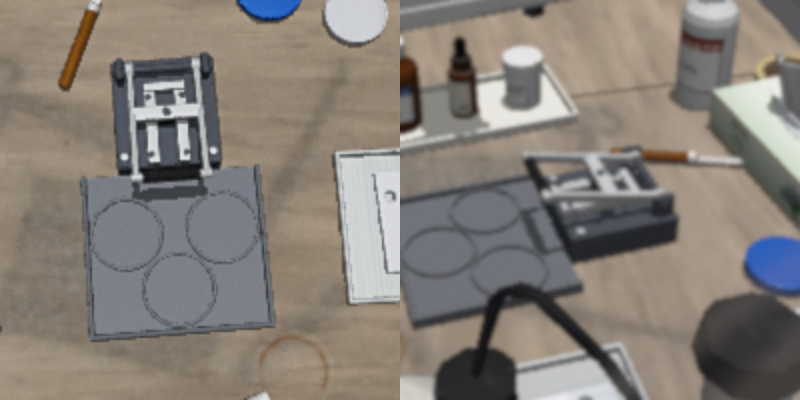

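The bar is down: the last step met the stop with +7 N. Now the three vessels go back.

```bash
python3 - <<'E'
from rob import *
qs=down(SY+YJ);qb=down(BIG[1]+YJ)
for n in("dropper","jar","bottle"):
    c,z,op=VES[n];print(n)
    pick(aside(n),z-.001,op,qb)
    place(c,z+.0005,qs,.9 if n!="dropper" else .75)
    say("placed")
go(VES["bottle"][0],.25,.3)
go(np.array([.45,.25]),.3,.3); say("clear")
import cv2
from vis import *
s=camera("side");t=camera("top");P=cloud(t)
for n,box,z0 in(("jar",(283,265,320,300),.06),("bottle",(313,288,350,330),.1),("drop",(338,258,368,290),.09)):
    x0,y0,x1,y1=box;q=P[y0:y1,x0:x1].reshape(-1,3);q=q[q[:,2]>z0];print(n,len(q),q.mean(0).round(4),q[:,2].max().round(4))
q=P[255:320,425:450].reshape(-1,3);q=q[(q[:,2]>.0065)&(q[:,2]<.03)];print("coupon-ish",len(q),q.mean(0))
cv2.imwrite("pics/l8.png",np.hstack([cv2.resize(t["image"][180:380,270:470],(400,400)),cv2.resize(s["image"][170:370,220:420],(400,400))])[:,:,::-1])
E
```

```text
dropper
grip t53.0 tcp [0.541  0.2253 0.0444] F [-0.8  0.4  4. ] op 0.366
down t55.9 tcp [ 0.5426 -0.0638  0.0461] F [-1.7  1.6  7.6] op 0.364
placed t56.9 tcp [ 0.5408 -0.0638  0.1436] F [ 0.1 -0.1 -0.6] op 0.748
jar
grip t59.7 tcp [0.6155 0.2331 0.0375] F [-0.4  0.8  4.5] op 0.542
down t62.4 tcp [0.5329 0.0332 0.0389] F [-1.6  3.2  7.2] op 0.538
placed t63.4 tcp [0.5313 0.0327 0.1366] F [-0.3  0.2  0.1] op 0.900
bottle
grip t65.7 tcp [0.4664 0.2176 0.0544] F [-0.7  0.4  5.6] op 0.595
down t68.4 tcp [ 0.4825 -0.0226  0.056 ] F [-2.2  2.2  7.4] op 0.597
placed t69.4 tcp [ 0.4808 -0.0228  0.1535] F [-0.3 -0.2 -0.8] op 0.903
clear t71.0 tcp [0.4496 0.2491 0.2985] F [-1.   0.3  0.6] op 0.900
jar 523 [0.5307 0.0323 0.0686] 0.074
bottle 179 [ 0.4809 -0.0232  0.114 ] 0.1189
drop 55 [ 0.5408 -0.0647  0.1024] 0.1085
coupon-ish 661 [ 0.53990675 -0.23410003  0.0094488 ]
```

View pics/l8.png

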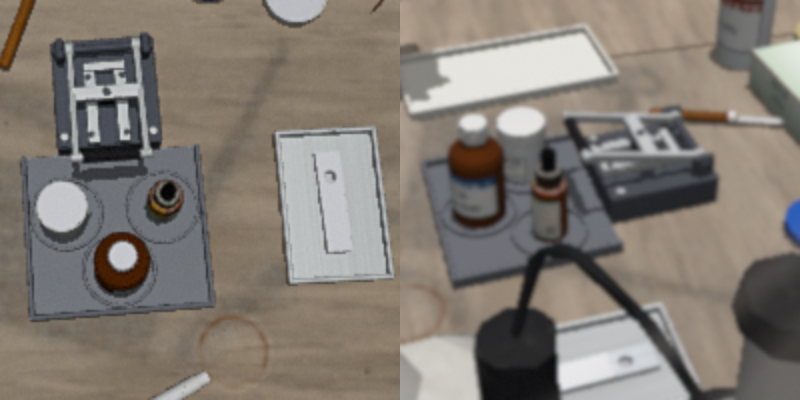

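The vessels' measured tops are within 1 mm of where they started and at the right heights. The coupon is flat and central, the bar is down and the arm is clear.

```bash
python3 -c "
from plant import *
hold(.5);finish_job();print(get_obs()['clock'])"
```

```text
the job is handed in; nothing more can be done
the job is handed in; nothing more can be done
```

The job is done and handed in at about 71 s on the robot's clock, well under the 147 s limit. No verdict was reported.

I stood the bottle, jar and dropper bottle aside in the big tray and lifted the clamp bar to about 1.1 rad. Then I slid the coupon out level, laid it in the oven tray, swung the bar down to its stop and put each vessel back in its own well.

**Last checks, from the final pictures:**
- **Vessels:** all three stand upright, with their tops within about 1 mm of where they started.
- **Coupon:** it lies flat, its top about 9.5 mm above the table against the expected 10 mm. It is about 4 mm from the tray's centre (limit 50 mm).
- **Clamp bar:** it looks fully down. The last move met the stop with about 7 N, and I did not measure the bar's angle directly.
- **Arm:** it was clear of everything, and wrist forces at the points I checked stayed below 20 N.

No check failed. The only disagreement was small: the station measured 177.5 mm wide against the given 180 mm, and closing on the rod suggested it sits about 1 mm nearer the robot than I had measured.

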